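# Let the peel swing to hang, then stand it in its slot

### The job

Pinch the square-bladed peel by the steel pin at the end of its handle and lift it, loosen your grip so that it swings down to hang straight, and clamp it firmly again. Then stand it blade-down in the slot of the wooden stand, lowering it to the bottom before letting go. Leave the round-bladed peel where it lies.

Things in the scene. Friction and masses are not known exactly. Their poses are not given: they have to be found in the camera images.
- peel_pin (a point): Short peel lying flat: oak handle 18 wide, 12 thick, SQUARE steel blade 80 wide, 90 long, 4 mm, 0.25 kg. Point: centre of the steel cross pin in the handle end, 10 mm above the counter. x along the handle to the blade, y along the pin, z up. Pin 10 mm thick, 26 mm over its flat ends (4 mm proud each side): pinch these along y. Balance point 124 mm along x. At 5 to 15 N grip it swings down about the pin; less may drop it; 40 N clamps (sags slowly if level).
- peel_edge (a point): Middle of the free front edge of that peel's square blade: 180 mm along x from the pin and 8 mm below it as it lies. Same axes as peel_pin. It is the lowest edge when the peel hangs, 180 mm below the pin.
- stand_slot (a point): Centre of the slot's floor in the oak stand (fixed, narrow open-topped box 60 x 134 x 76 mm, walls and floor 12 mm). Slot 36 mm wide along x, 110 mm long along y, 64 mm deep; this point is 12 mm above the counter, the rim 76 mm above the counter. z up. The blade's width goes along y; once released the peel leans up to about 27 degrees on the rim.
- round_pin (a point): Pin of the other peel, a bystander: same handle and pin, but a ROUND steel blade 84 mm across. Axes as for peel_pin. It must stay where it lies.
There are look-alikes about, which are no part of the job. What is shaped like the part that bears peel_pin but blue is not meant. Leave any yellow look-alike of the part that bears stand_slot alone.

How it is judged:
By the outcome, as a careful person would: the job done as asked, in the order asked, and still so for the second after the job is handed in, with the robot touching nothing.
It also fails if it takes over 48 s, if anything falls off the work surface, if the arm or the gripper's body presses on something with over 40 N, if the wrist force passes 120 N, or if a joint passes its speed limit or range.

### The arm

A 7-joint arm with a two-finger parallel gripper is mounted at the origin on the work surface. World frame = base frame: x ahead of the robot, y to its left, z up, the work surface at z = 0. Lengths are in mm, angles in rad, forces in N, time in s.
With the tool pointing down it reaches from about 425 to 875 mm from the base axis. Payload 8.4 kg.
Tool frame: the origin (TCP) lies where the fingers leave the gripper's body, on its centre line; the fingertips stand 73 mm ahead of it and the grasp point (between the pads) lies 54 mm ahead of it (robot.tips_ahead is the distance from the TCP to the fingertips, in mm); z points along the fingers, y is the line along which they close (so a half turn about z gives the same grasp; the last joint's range is limited). The gripper opens to 85 mm and grips with 20 to 120 N. Pads are 22 mm wide; open, the fingers measure 114 mm over their backs; the gripper's body (76 mm by 85 mm) begins 54 mm behind the grasp point. The pads swing forward as they close: fully open they stand 13 mm farther back than shut.
Start: joints at [-1.369, 0.333, 0.04, 1.465, -0.013, 1.343, -0.059], TCP at [192.588, 620.788, 303.908] pointing down, gripper open.
Joint ranges: [-2.58, 2.58], [-0.38, 2.09], [-1.3, 1.39], [0.25, 2.4], [-1.5, 4.64], [0.08, 2.09], [-2.65, 2.65]. Speed limits (rad/s): [2.22, 2.22, 2.79, 2.79, 3.14, 3.14, 3.14].

### API

Orientations are given as [roll, pitch, yaw] about the fixed x, y, z axes, in that order (R = Rz(yaw) Ry(pitch) Rx(roll)).
In Python, from rig import observe, get_image, robot, recognise, pinpoint gives the robot as it stands. The module is installed in compiled form; this text tells all that it offers.
- The arm moves only by the shell command python3 -m creep 'ROWS'. ROWS is JSON, a list of rows, each an object with "hand": the finger opening in cm, from 0 to 8.54; "delta_pos": the shift along the tool's x, y, z in cm, a list of three; "dr": the turn, a rotation vector about the tool's x, y, z in degrees, a list of three. In form: [{"hand": hand, "delta_pos": [dx, dy, dz], "dr": [wx, wy, wz]}, ...]. A call has 1 to 12 rows; each row is the pose to reach, as a shift and turn from the pose commanded when the call began, along the tool's axes at that moment; what a row does not reach only later rows make up. A row lasts 1/12 s, in which the tool goes at most 41.7 mm and 7.16 degrees, less where a joint would pass 70% of its speed; a pose out of reach is approached as far as the arm can. A call with a gripper value outside its range is refused whole. The fingers move at their own pace and stop on an object; the grip force is fixed at half the most. Time passes only in rows, so rows that repeat a pose let the fingers close. It gives the time, the measured TCP pose, the force, the opening and the grip force at its end, in the units of the state.
- observe(): the state, without advancing time (a new reading comes with each control period).
- get_image(name): name is "scene" or "top" or "wrist"; returns a dict with "frame" (384x512x3 uint8, red, green, blue), "range_z" (384x512 float32, mm along the optical axis (not along the pixel's ray), 0 where there is no reading), "mtx" (3x3 intrinsics, pixels), "rvec" (rotation vector, rad) and "tvec" (3), from world to camera coordinates, as OpenCV has them. Camera axes: x right, y down, z forward; pixel columns grow to the right and rows downward; lengths in mm; the calibration is good to about 2 mm. A picture is of the moment at which its call begins.
- robot.sign_off(): hands the job in; it is judged then, once.
Trained networks look in a picture, given as the dict that the camera call returned (one of the last four; its "shot" number tells which), for a name from the list of things; names that differ only in an ending like _2 or _b are one class to them, and where a whole thing is asked for, a point or a joint stands for the part that bears it (a point fixed in the world has none). Each returns a list of dicts, best first, with "score" (0 to 1); they miss things now and then, are a little off and sometimes report something else, mostly with a low value. They report only what shows in the picture. A call takes as long as a camera call. They do not tell look-alikes from the thing itself.
- recognise(query, picture): "pixel" ([row, column] in pixels, amid what is visible of it).
- pinpoint(query, picture): "pixel" ([row, column] in pixels: a listed point, or the origin of a listed thing).
The state is a dict: "t": time; "qpos": joint angles; "joint_velocities": joint speeds; "effort": joint torques, N m; "position": TCP position; "eef_rot": TCP orientation; "ft_force": force on the tool from outside, world axes, zero at the start; "moment": the same for the moment, N m; "width": opening from 0.0 (shut) to 1.0 (fully open); "grip_force": force on a finger pad.
Only numpy, scipy, OpenCV 4.12 (cv2) and the standard library are available. Lean on these libraries where they do the work, as an engineer would, in place of code of your own. Each camera call takes 0.05 s, during which the arm holds its last target. There are 200 camera calls.

## Working session

There is one attempt and no reset: what is moved stays moved. The work goes in short steps, Python scripts to look and compute and a shell command to move; the robot and the scene stay as the last step left them, time stands still between calls to the robot, and variables do not carry over. Pictures are saved under pics/ and viewed, at most 10 in all, crops included, and the job is handed in when it is done.

```bash
mkdir -p pics; cat > h.py <<'E'
import numpy as np, cv2
from scipy.spatial.transform import Rotation as R
from rig import observe,get_image,robot,recognise,pinpoint
def world(p,px,z=None):
    r,c=px; K=p["mtx"]; M=cv2.Rodrigues(np.array(p["rvec"],float))[0]; t=np.array(p["tvec"],float).ravel()
    ray=np.linalg.inv(K)@[c,r,1]
    o=-M.T@t; d=M.T@ray
    if z is None: s=float(p["range_z"][int(round(r)),int(round(c))])
    else: s=(z-o[2])/d[2]
    return o+s*d
def save(p,name,crop=None,k=1):
    f=p["frame"]
    if crop: f=f[crop[0]:crop[1],crop[2]:crop[3]]
    cv2.imwrite("pics/"+name,cv2.resize(f[:,:,::-1],None,fx=k,fy=k,interpolation=cv2.INTER_CUBIC))
E
python3 - <<'E'
from h import *
s=observe();print(s)
a=get_image("top");b=get_image("scene")
cv2.imwrite("pics/a.png",cv2.resize(a["frame"][:,:,::-1],(780,585)));save(b,"b.png",k=1.5)
for n,p in(("top",a),("scene",b)):
  for q,z in(("peel_pin",10),("peel_edge",2),("stand_slot",12),("round_pin",10)):
    for d in pinpoint(q,p)[:4]: print(n,q,np.round(d["pixel"],1),round(d["score"],2),np.round(world(p,d["pixel"],z),1))
E
```

```text
{'t': 0.0, 'qpos': array([-1.36918215,  0.33388997,  0.03989956,  1.46624722, -0.01338896,
        1.34329319, -0.05851478]), 'joint_velocities': array([ 5.42589988e-04,  3.54028457e-04, -1.17863958e-03,  4.30241194e-04,
        1.16684747e-04,  3.42466289e-04,  1.28259728e-05]), 'effort': array([-6.64011873e-05, -6.58553767e+01,  1.36537291e+00, -4.05576754e+01,
        1.66510959e-02,  1.25835225e-02, -5.34990932e-05]), 'position': array([192.53328574, 620.48783476, 303.04683275]), 'eef_rot': array([-3.14002596e+00,  1.25471018e-04,  2.84072504e+00]), 'ft_force': array([ 0.86657405,  0.09893525, -0.20987245]), 'moment': array([-7.97607453e-05, -9.31573784e-03, -1.24606391e-02]), 'grip_force': 0.0, 'width': 1.000255952651004}
top peel_pin [204.2 358.5] 0.65 [ 481.6 -289.6   10. ]
top peel_edge [254.9 360.8] 0.71 [ 352.3 -297.3    2. ]
top peel_edge [136.7 361.4] 0.62 [ 662.6 -300.4    2. ]
top stand_slot [206.4 170.8] 0.72 [461.1 190.1  12. ]
top stand_slot [272.8 162.5] 0.66 [295.6 201.7  12. ]
top round_pin [187.4 270.3] 0.92 [518. -61.  10.]
scene peel_pin [209.1 186.5] 0.69 [ 354.5 -122.9   10. ]
scene peel_pin [287.4 190.7] 0.6 [ 482.8 -287.4   10. ]
scene peel_edge [338.  260.1] 0.92 [ 662.5 -307.1    2. ]
scene peel_edge [269.3 137.9] 0.74 [ 351.5 -305.9    2. ]
scene peel_edge [219.5 259.2] 0.38 [525.8 -59.2   2. ]
scene stand_slot [124.8 231.9] 0.74 [293.2 196.8  12. ]
scene stand_slot [142.7 280.5] 0.67 [455.9 198.3  12. ]
scene round_pin [217.9 259.9] 0.72 [527.6 -58.9  10. ]
```

View pics/a.png

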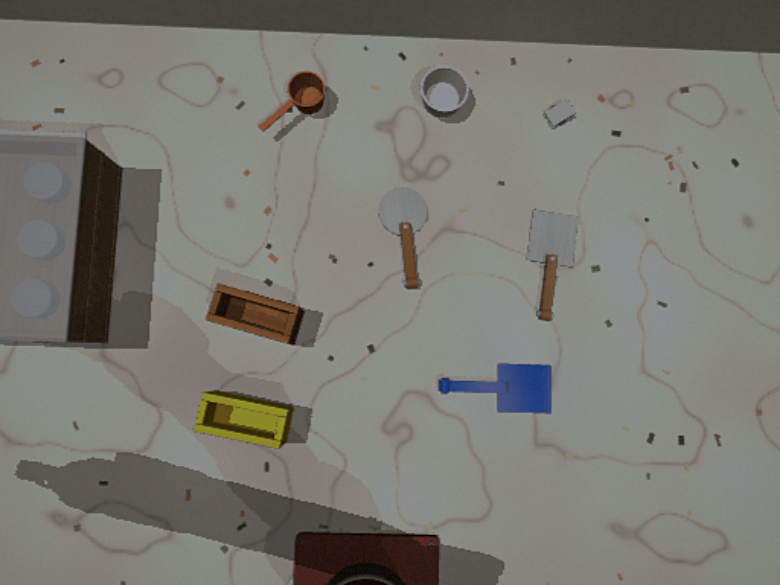

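View pics/b.png

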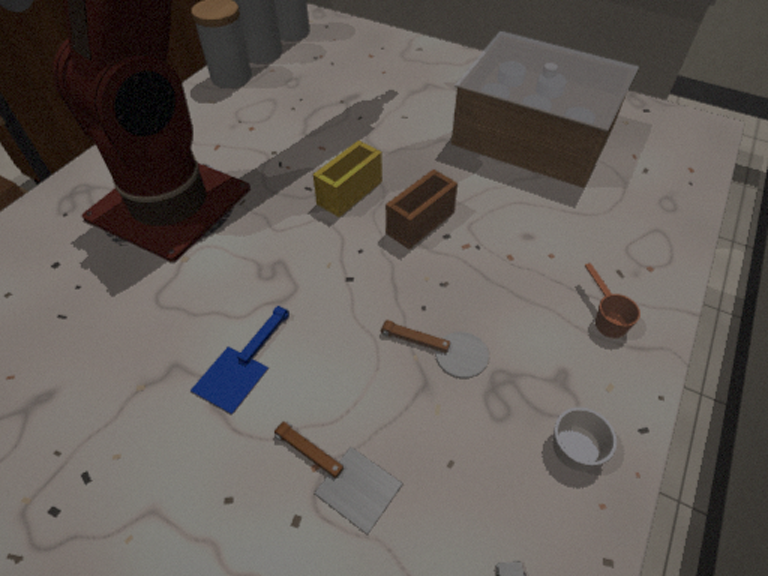

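The scene view and the top view agree. There are three peels; positions below are in the 780x585 top view:
- **Oak-handled, square steel blade:** pin at about (col 546, row 315). This one fits the description.
- **Oak-handled, round blade:** pin at about (412, 284). It is the bystander.
- **Blue, square blade:** pin at about (445, 386). It is the decoy.

There are two stands: oak at (255, 312), which is the one meant, and yellow at (243, 418), the decoy. I'll confirm in an enlarged crop and measure.

```bash
python3 - <<'E'
from h import *
p=get_image("top")
f=p["frame"][125:265,120:390]; cv2.imwrite("pics/c.png",cv2.resize(f[:,:,::-1],None,fx=2.9,fy=2.9,interpolation=cv2.INTER_CUBIC))
hsv=cv2.cvtColor(p["frame"],cv2.COLOR_RGB2HSV)
print(hsv[190,359],hsv[155,363],hsv[200,168],hsv[120,363])
m=((hsv[...,0]<20)&(hsv[...,1]>110)).astype(np.uint8)
n,l,st,c=cv2.connectedComponentsWithStats(m)
for i in range(1,n):
  if st[i,4]>60:
    pts=np.argwhere(l==i)
    (cx,cy),wh,an=cv2.minAreaRect(pts[:,::-1].astype(np.float32))
    box=cv2.boxPoints(((cx,cy),wh,an))
    print(st[i],(round(cx,1),round(cy,1)),np.round(wh,1),round(an,1))
    if 340<cx<380 or 130<cx<200:
      z=12 if cx>300 else 76
      for b in box: print("   ",np.round(b,1),np.round(world(p,b[::-1],z),1))
# depth-based stand top
d=p["range_z"]; ys,xs=np.mgrid[170:240,125:210]
P=np.array([world(p,(r,cc)) for r,cc in zip(ys.ravel(),xs.ravel())])
t=P[(P[:,2]>66)&(P[:,2]<86)]
rr=cv2.minAreaRect(t[:,:2].astype(np.float32)); print("rim",len(t),rr,np.median(t[:,2]))
E
```

```text
[ 13 141 105] [ 83   8 125] [ 13 156 121] [ 39  12 143]
[170  47  43  39 645] (194.4, 69.8) [26.7 50.3] 34.1
    [169.2  83.1] [759.8 198.3  76. ]
    [197.4  41.5] [871.1 134.2  76. ]
    [219.5  56.5] [834.2  77.7  76. ]
    [191.3  98.1] [723.8 142.5  76. ]
[  45   93   35  132 2415] (62.9, 159.0) [ 25.5 130.6] 5.0
[263 146  11  43 269] (267.7, 167.2) [42.5  6.6] 82.9
[354 167  11  43 264] (359.4, 188.1) [ 6.9 42.5] 5.7
    [353.9 208.9] [ 468.9 -277.    12. ]
    [358.1 166.6] [ 579.6 -288.4   12. ]
    [365.  167.3] [ 578.4 -306.4   12. ]
    [360.7 209.6] [ 467.7 -294.7   12. ]
[ 135  186   65   40 1482] (167.3, 205.8) [60.4 25. ] 15.9
    [134.8 209.5] [445.9 261.9  76. ]
    [141.7 185.5] [503.6 249.5  76. ]
    [199.8 202.1] [468.2 110.1  76. ]
    [193.  226.1] [410.8 123.7  76. ]
[ 193  349   95   35 2490] (240.0, 366.0) [94. 34.] -0.0
rim 756 ((458.125, 191.60586547851562), (134.17408752441406, 59.95720291137695), 75.58501434326172) 76.133218565057
```

View pics/c.png

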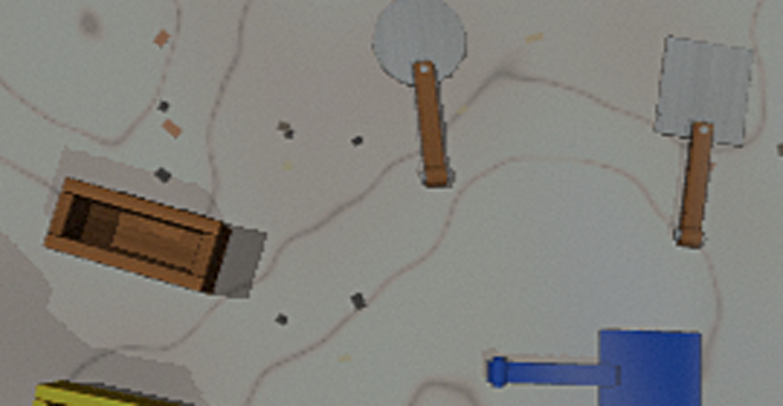

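Crop confirms it: the oak peel with the square blade has its pin at crop (688, 237), and the oak stand is at crop (135, 235). The round and blue peels and the yellow stand stay untouched. I'll swing over to the pin.

```bash
cat >> h.py <<'E'
def go(target,yA=None):
    """target TCP world mm, yA: desired direction (deg) of tool y in world, tool down; prints delta_pos cm, dr deg"""
    s=observe(); Rt=R.from_euler("xyz",s["eef_rot"])
    d=Rt.inv().apply(np.array(target)-s["position"])/10
    out=[np.round(d,2)]
    if yA is not None:
        a=np.radians(yA); y=np.array([np.cos(a),np.sin(a),0]); z=np.array([0,0,-1.]); x=np.cross(y,z)
        out.append(np.round(np.degrees((Rt.inv()*R.from_matrix(np.c_[x,y,z])).as_rotvec()),2))
    print("go",out,"pos",np.round(s["position"],1),"rpy",np.round(np.degrees(s["eef_rot"]),2),"F",np.round(s["ft_force"],1),"w",round(s["width"],3),"g",round(float(s["grip_force"]),1),"t",round(s["t"],2))
E
python3 -m creep '[{"hand":8.5,"delta_pos":[-40,-31.5,0],"dr":[0,0,0]},{"hand":8.5,"delta_pos":[-40,-31.5,0],"dr":[0,0,0]},{"hand":8.5,"delta_pos":[-40,-31.5,0],"dr":[0,0,0]},{"hand":8.5,"delta_pos":[-40,-31.5,0],"dr":[0,0,0]},{"hand":8.5,"delta_pos":[-40,-31.5,0],"dr":[0,0,0]},{"hand":8.5,"delta_pos":[-40,-31.5,0],"dr":[0,0,0]},{"hand":8.5,"delta_pos":[-40,-31.5,0],"dr":[0,0,0]},{"hand":8.5,"delta_pos":[-40,-31.5,0],"dr":[0,0,0]},{"hand":8.5,"delta_pos":[-40,-31.5,0],"dr":[0,0,0]},{"hand":8.5,"delta_pos":[-40,-31.5,0],"dr":[0,0,0]},{"hand":8.5,"delta_pos":[-40,-31.5,0],"dr":[0,0,0]},{"hand":8.5,"delta_pos":[-40,-31.5,0],"dr":[0,0,0]}]'
python3 -c "
from h import *
print(robot.tips_ahead);go((483,-288,220),84.1)"
```

```text
t: 1.55
position: [476.9, 207.0, 304.3]
eef_rot: [3.141, 0.0, 2.841]
ft_force: [1.0, 0.6, 0.5]
width: 0.998
grip_force: 0.0
72.6
go [array([-15.24, -47.1 ,   8.4 ]), array([  0.05,   0.03, -11.33])] pos [476.9 207.  304.3] rpy [1.7995e+02 2.0000e-02 1.6277e+02] F [1.  0.6 0.5] w 0.998 g 0.0 t 1.55
```

```bash

python3 -m creep '[{"hand":8.5,"delta_pos":[-15.2,-47.1,8.4],"dr":[0,0,-11.3]},{"hand":8.5,"delta_pos":[-15.2,-47.1,8.4],"dr":[0,0,-11.3]},{"hand":8.5,"delta_pos":[-15.2,-47.1,8.4],"dr":[0,0,-11.3]},{"hand":8.5,"delta_pos":[-15.2,-47.1,8.4],"dr":[0,0,-11.3]},{"hand":8.5,"delta_pos":[-15.2,-47.1,8.4],"dr":[0,0,-11.3]},{"hand":8.5,"delta_pos":[-15.2,-47.1,8.4],"dr":[0,0,-11.3]},{"hand":8.5,"delta_pos":[-15.2,-47.1,8.4],"dr":[0,0,-11.3]},{"hand":8.5,"delta_pos":[-15.2,-47.1,8.4],"dr":[0,0,-11.3]},{"hand":8.5,"delta_pos":[-15.2,-47.1,8.4],"dr":[0,0,-11.3]},{"hand":8.5,"delta_pos":[-15.2,-47.1,8.4],"dr":[0,0,-11.3]},{"hand":8.5,"delta_pos":[-15.2,-47.1,8.4],"dr":[0,0,-11.3]},{"hand":8.5,"delta_pos":[-15.2,-47.1,8.4],"dr":[0,0,-11.3]}]'
python3 -m creep '[{"hand":5,"delta_pos":[0,0,0],"dr":[0,0,0]},{"hand":5,"delta_pos":[0,0,0],"dr":[0,0,0]},{"hand":5,"delta_pos":[0,0,0],"dr":[0,0,0]}]'
python3 - <<'E'
from h import *
go((483,-288,220),84.1)
p=get_image("wrist");save(p,"w1.png",k=1.5)
for q,z in(("peel_pin",10),("peel_edge",2)):
    for d in pinpoint(q,p)[:3]: print(q,np.round(d["pixel"],1),round(d["score"],2),np.round(world(p,d["pixel"],z),1))
E
```

```text
t: 2.55
position: [481.6, -284.7, 220.6]
eef_rot: [3.142, 0.001, 3.039]
ft_force: [0.3, -0.5, 1.1]
width: 0.994
grip_force: 0.0
t: 2.8
position: [481.7, -282.7, 220.3]
eef_rot: [3.141, -0.0, 3.037]
ft_force: [0.4, 0.2, 0.2]
width: 0.599
grip_force: 0.0
go [array([-0.19, -0.51,  0.03]), array([ 0.01, -0.03, -0.07])] pos [ 481.7 -282.7  220.3] rpy [ 1.7999e+02 -3.0000e-02  1.7403e+02] F [0.4 0.2 0.2] w 0.599 g 0.0 t 2.8
peel_pin [ 32.9 412.2] 0.88 [ 356.6 -123.3   10. ]
peel_pin [176.3 249.7] 0.68 [ 476.2 -286.8   10. ]
peel_edge [310.5 245.6] 0.77 [ 657.  -311.9    2. ]
peel_edge [ 53.2 223.2] 0.57 [ 353.7 -299.4    2. ]
```

View pics/w1.png

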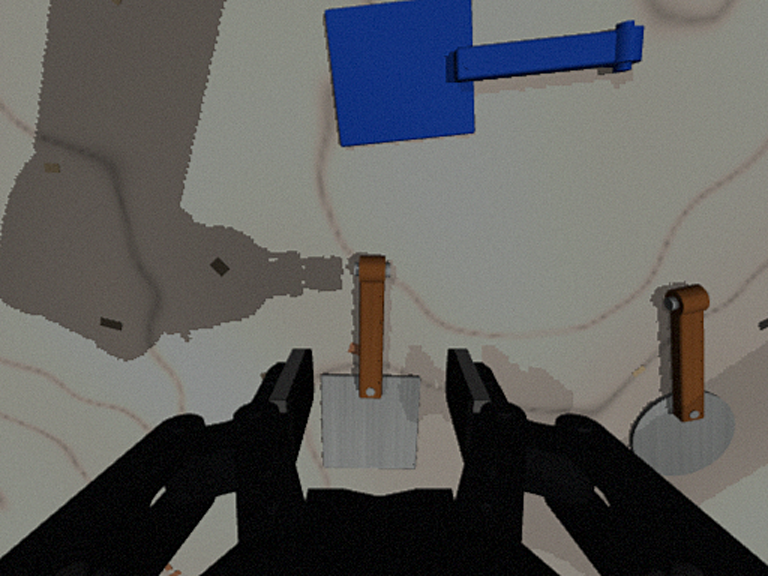

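Wrist view (768x576): the handle-end pin is at about (372, 268), and the blade's front edge runs from (323, 468) to (416, 468). I'll refine the pin and axis from the handle and blade edges.

```bash
python3 - <<'E'
from h import *
p=get_image("wrist")
hsv=cv2.cvtColor(p["frame"],cv2.COLOR_RGB2HSV)
m=((hsv[...,0]<20)&(hsv[...,1]>110)&(hsv[...,2]>50)).astype(np.uint8)
n,l,st,c=cv2.connectedComponentsWithStats(m)
for i in range(1,n):
  if st[i,4]>200 and 200<c[i][0]<290:
    print(st[i],c[i])
    pts=np.argwhere(l==i); 
    W=np.array([world(p,q,16)[:2] for q in pts])
    rr=cv2.minAreaRect(W.astype(np.float32));print("handle",rr,np.round(cv2.boxPoints(rr),1))
    mid=W[(W[:,0]>500)]; # per-x centreline
    b=[(x,(mid[(abs(mid[:,0]-x)<1.5),1].min()+mid[(abs(mid[:,0]-x)<1.5),1].max())/2) for x in range(505,570,4)]
    k=np.polyfit(*np.array(b).T,1);print("centreline angle",np.degrees(np.arctan(k[0])),"y at 481",np.polyval(k,481))
for px in[(376,322),(377,420),(468,416),(468,323)]: print(np.round(world(p,(px[0]/1.5,px[1]/1.5),4),1))
for px in[(268,352),(268,358),(268,386),(268,391),(257,372),(279,372)]: print(px,np.round(world(p,(px[0]/1.5,px[1]/1.5)),1))
t=get_image("top")
for P in((481,-288,16),(471,-287,16)):
  q=cv2.projectPoints(np.array([P],float),np.array(t["rvec"],float),np.array(t["tvec"],float),t["mtx"],None)[0].ravel(); print(P,q)
go((483,-288,220),84.1)
E
```

```text
[ 238  170   18   95 1453] [245.49896765 215.30419821]
handle ((524.4946899414062, -294.3102111816406), (17.8255672454834, 112.72054290771484), 83.22633361816406) [[ 467.5 -296.5]
 [ 579.4 -309.8]
 [ 581.5 -292.1]
 [ 469.6 -278.8]]
centreline angle -6.990829651431304 y at 481 -289.6929198618865
[ 565.9 -337.     4. ]
[ 574.9 -259.1    4. ]
[ 663.5 -268.8    4. ]
[ 655.2 -349.1    4. ]
(268, 352) [ 477.3 -301.4   13.5]
(268, 358) [ 475.8 -296.6   20.8]
(268, 386) [ 479.2 -277.4   15.5]
(268, 391) [ 483.5 -273.8    0.8]
(257, 372) [ 470.2 -286.3   16. ]
(279, 372) [ 485.3 -287.9   18.6]
(481, -288, 16) [358.5719418  204.19237839]
(471, -287, 16) [358.20027319 208.0714178 ]
go [array([-0.14, -0.64,  0.08]), array([0.04, 0.05, 0.1 ])] pos [ 482.3 -281.5  220.8] rpy [1.7996e+02 5.0000e-02 1.7420e+02] F [-0.4 -0.2  0.1] w 0.585 g 0.0 t 3.05
```

```bash

python3 -m creep '[{"hand":4.2,"delta_pos":[0.1,-0.7,3],"dr":[0,0,0.8]},{"hand":4.2,"delta_pos":[0.1,-0.7,6],"dr":[0,0,0.8]},{"hand":4.2,"delta_pos":[0.1,-0.7,9],"dr":[0,0,0.8]},{"hand":4.2,"delta_pos":[0.1,-0.7,11],"dr":[0,0,0.8]},{"hand":4.2,"delta_pos":[0.1,-0.7,11],"dr":[0,0,0.8]},{"hand":4.2,"delta_pos":[0.1,-0.7,11],"dr":[0,0,0.8]},{"hand":4.2,"delta_pos":[0.1,-0.7,11],"dr":[0,0,0.8]}]'
python3 - <<'E'
from h import *
go((480,-288.5,77),83.3)
p=get_image("wrist");save(p,"w2.png",k=1.5)
q=cv2.projectPoints(np.array([(480,-288.5,10)],float),np.array(p["rvec"],float),np.array(p["tvec"],float),p["mtx"],None)[0].ravel()*1.5; print(q)
E
```

```text
t: 3.63
position: [480.8, -289.9, 111.9]
eef_rot: [-3.141, 0.002, 3.025]
ft_force: [-0.3, -0.1, 0.4]
width: 0.491
grip_force: 0.0
go [array([0.1 , 0.13, 3.49]), array([-0.03,  0.1 , -0.01])] pos [ 480.8 -289.9  111.9] rpy [-1.7997e+02  1.0000e-01  1.7329e+02] F [-0.3 -0.1  0.4] w 0.491 g 0.0 t 3.63
[385.15406657 330.33912866]
```

View pics/w2.png

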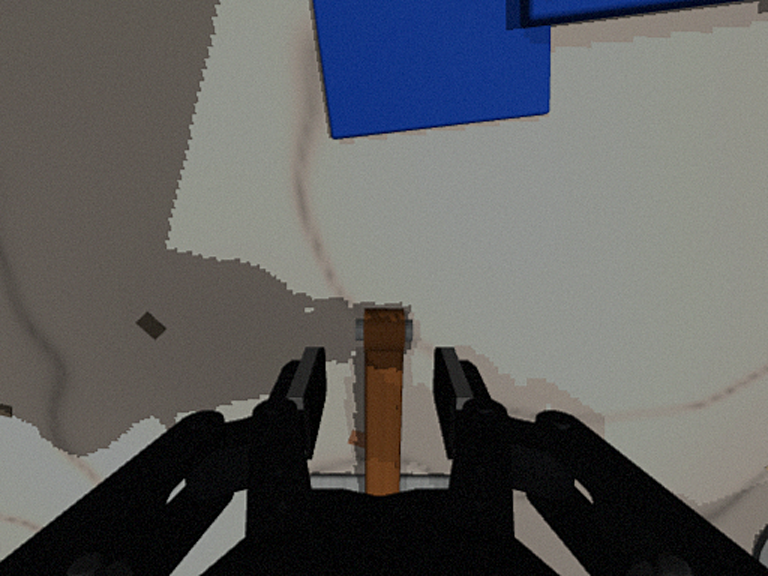

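The pin shows at (384, 330), right where my estimate projects (385, 330). I'll descend.

```bash

python3 -m creep '[{"hand":4.2,"delta_pos":[0.1,0.1,1],"dr":[0,0,0]},{"hand":4.2,"delta_pos":[0.1,0.1,2],"dr":[0,0,0]},{"hand":4.0,"delta_pos":[0.1,0.1,3],"dr":[0,0,0]},{"hand":3.8,"delta_pos":[0.1,0.1,3.4],"dr":[0,0,0]},{"hand":3.6,"delta_pos":[0.1,0.1,3.5],"dr":[0,0,0]},{"hand":3.4,"delta_pos":[0.1,0.1,3.5],"dr":[0,0,0]},{"hand":3.4,"delta_pos":[0.1,0.1,3.5],"dr":[0,0,0]}]'
python3 - <<'E'
from h import *
go((480,-288.5,76),83.3)
E
```

```text
t: 4.27
position: [479.1, -288.9, 75.5]
eef_rot: [-3.141, -0.0, 3.024]
ft_force: [-0.6, 0.7, 0.8]
width: 0.4
grip_force: 0.0
go [array([-0.09,  0.05, -0.05]), array([-0.02, -0.01, -0.05])] pos [ 479.1 -288.9   75.5] rpy [-1.7998e+02 -1.0000e-02  1.7325e+02] F [-0.6  0.7  0.8] w 0.4 g 0.0 t 4.27
```

```bash

python3 -m creep '[{"hand":2.8,"delta_pos":[0,0,0],"dr":[0,0,0]},{"hand":2.4,"delta_pos":[0,0,0],"dr":[0,0,0]},{"hand":2.0,"delta_pos":[0,0,0],"dr":[0,0,0]},{"hand":2.0,"delta_pos":[0,0,0],"dr":[0,0,0]},{"hand":2.0,"delta_pos":[0,0,0],"dr":[0,0,0]},{"hand":2.0,"delta_pos":[0,0,0],"dr":[0,0,0]}]'
python3 -c "
from h import *
go((480,-288.5,76),83.3)"
```

```text
t: 4.77
position: [479.3, -288.8, 76.0]
eef_rot: [-3.142, 0.001, 3.024]
ft_force: [-1.1, 1.0, 4.8]
width: 0.271
grip_force: 58.5
go [array([-0.07,  0.04,  0.  ]), array([-0.  ,  0.04, -0.04])] pos [ 479.3 -288.8   76. ] rpy [-1.8000e+02  4.0000e-02  1.7326e+02] F [-1.1  1.   4.8] w 0.271 g 58.5 t 4.77
```

```bash

python3 -m creep '[{"hand":2.0,"delta_pos":[0,0,-0.5],"dr":[0,0,0]},{"hand":2.0,"delta_pos":[0,0,-1.5],"dr":[0,0,0]},{"hand":2.0,"delta_pos":[0,0,-3],"dr":[0,0,0]},{"hand":2.0,"delta_pos":[0,0,-5],"dr":[0,0,0]},{"hand":2.0,"delta_pos":[0,0,-7],"dr":[0,0,0]},{"hand":2.0,"delta_pos":[0,0,-9],"dr":[0,0,0]},{"hand":2.0,"delta_pos":[0,0,-11],"dr":[0,0,0]},{"hand":2.0,"delta_pos":[0,0,-14],"dr":[0,0,0]},{"hand":2.0,"delta_pos":[0,0,-17],"dr":[0,0,0]},{"hand":2.0,"delta_pos":[0,0,-20],"dr":[0,0,0]},{"hand":2.0,"delta_pos":[0,0,-23],"dr":[0,0,0]},{"hand":2.0,"delta_pos":[0,0,-25],"dr":[0,0,0]}]'
python3 - <<'E'
from h import *
go((480,-288.5,320),83.3)
p=get_image("scene");save(p,"s2.png",(60,384,100,420),2)
E
```

```text
t: 5.77
position: [478.7, -289.2, 328.7]
eef_rot: [-3.141, 0.002, 3.023]
ft_force: [0.9, -0.7, -1.4]
width: 0.277
grip_force: 59.0
go [array([-0.12,  0.08,  0.87]), array([-0.01,  0.11, -0.09])] pos [ 478.7 -289.2  328.7] rpy [-1.7999e+02  1.1000e-01  1.7321e+02] F [ 0.9 -0.7 -1.4] w 0.277 g 59.0 t 5.77
```

View pics/s2.png

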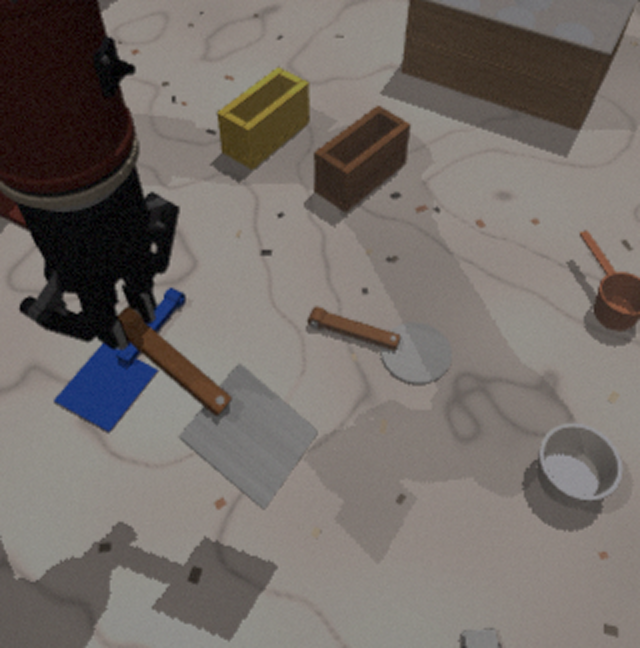

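The peel is lifted level by its pin. I'll loosen the grip in small steps and watch the force.

```bash
for i in 1; do
python3 -m creep '[{"hand":2.2,"delta_pos":[0,0,0],"dr":[0,0,0]},{"hand":2.2,"delta_pos":[0,0,0],"dr":[0,0,0]}]' | tail -2
python3 -m creep '[{"hand":2.3,"delta_pos":[0,0,0],"dr":[0,0,0]},{"hand":2.3,"delta_pos":[0,0,0],"dr":[0,0,0]}]' | tail -2; done
```

```text
width: 0.272
grip_force: 59.0
width: 0.273
grip_force: 58.8
```

```bash

python3 -m creep '[{"hand":2.36,"delta_pos":[0,0,0],"dr":[0,0,0]},{"hand":2.36,"delta_pos":[0,0,0],"dr":[0,0,0]}]' | tail -2
```

```text
width: 0.277
grip_force: 48.4
```

```bash

python3 -m creep '[{"hand":2.4,"delta_pos":[0,0,0],"dr":[0,0,0]},{"hand":2.4,"delta_pos":[0,0,0],"dr":[0,0,0]}]' | tail -2
```

```text
width: 0.283
grip_force: 40.6
```

```bash

python3 -m creep '[{"hand":2.45,"delta_pos":[0,0,0],"dr":[0,0,0]},{"hand":2.5,"delta_pos":[0,0,0],"dr":[0,0,0]},{"hand":2.5,"delta_pos":[0,0,0],"dr":[0,0,0]}]' | tail -2
```

```text
width: 0.295
grip_force: 20.4
```

```bash

python3 -m creep '[{"hand":2.53,"delta_pos":[0,0,0],"dr":[0,0,0]},{"hand":2.53,"delta_pos":[0,0,0],"dr":[0,0,0]},{"hand":2.53,"delta_pos":[0,0,0],"dr":[0,0,0]}]' | tail -2
```

```text
width: 0.297
grip_force: 14.2
```

```bash

python3 -m creep '[{"hand":2.54,"delta_pos":[0,0,0],"dr":[0,0,0]},{"hand":2.54,"delta_pos":[0,0,0],"dr":[0,0,0]},{"hand":2.54,"delta_pos":[0,0,0],"dr":[0,0,0]},{"hand":2.54,"delta_pos":[0,0,0],"dr":[0,0,0]},{"hand":2.54,"delta_pos":[0,0,0],"dr":[0,0,0]},{"hand":2.54,"delta_pos":[0,0,0],"dr":[0,0,0]},{"hand":2.54,"delta_pos":[0,0,0],"dr":[0,0,0]},{"hand":2.54,"delta_pos":[0,0,0],"dr":[0,0,0]},{"hand":2.54,"delta_pos":[0,0,0],"dr":[0,0,0]},{"hand":2.54,"delta_pos":[0,0,0],"dr":[0,0,0]},{"hand":2.54,"delta_pos":[0,0,0],"dr":[0,0,0]},{"hand":2.54,"delta_pos":[0,0,0],"dr":[0,0,0]}]' | tail -2
python3 - <<'E'
from h import *
go((480,-288.5,328),83.3)
p=get_image("scene");save(p,"s3.png",(60,384,100,420),2)
E
```

```text
width: 0.295
grip_force: 12.1
go [array([-0.09,  0.02, -0.25]), array([-0.  , -0.  , -0.04])] pos [ 479.1 -288.6  325.5] rpy [-180.     -0.    173.26] F [-0.6 -0.2 -2.8] w 0.295 g 12.1 t 7.98
```

View pics/s3.png

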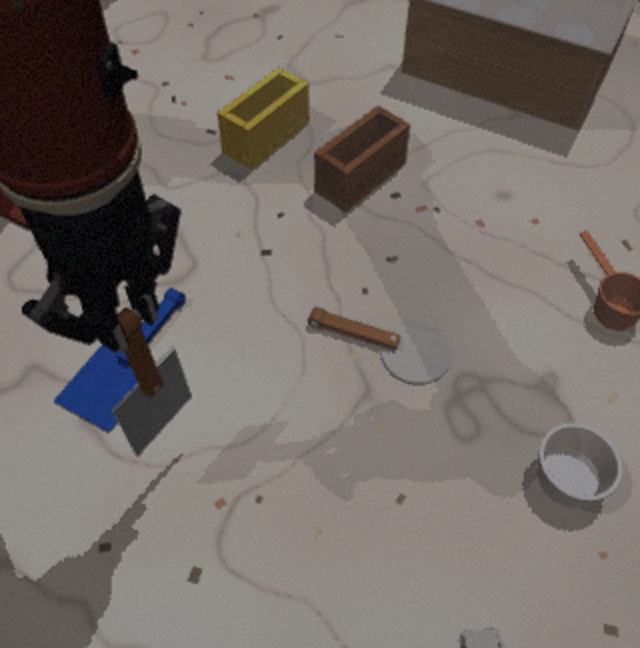

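The peel has swung most of the way. I'll hold longer and measure its angle from depth.

```bash

cat >> h.py <<'E'
def hang():
    p=get_image("scene"); s=observe(); Rt=R.from_euler("xyz",s["eef_rot"]); d=p["range_z"]
    ys,xs=np.nonzero(d>0); K=p["mtx"]; M=cv2.Rodrigues(np.array(p["rvec"],float))[0]; t=np.array(p["tvec"],float).ravel()
    z=d[ys,xs]; C=np.c_[(xs-K[0,2])/K[0,0]*z,(ys-K[1,2])/K[1,1]*z,z]; W=(C-t)@M
    T=Rt.inv().apply(W-s["position"])   # tool frame, z ahead(down)
    m=(T[:,2]>90)&(T[:,2]<265)&(abs(T[:,1])<60)&(abs(T[:,0])<200)&(W[:,2]>25); T=T[m]; W=W[m]
    for a in range(90,265,20):
        q=T[(T[:,2]>=a)&(T[:,2]<a+20)]
        if len(q)>10: print(a+10,len(q),"x med",np.round(np.median(q[:,0]),1),"y",np.round(np.percentile(q[:,1],[2,98]),1))
    print("lowest W",np.round(np.sort(W[:,2])[:300:60],1),"tool z max",np.round(np.percentile(T[:,2],99),1),"g",s["grip_force"],s["width"])
    return p
E
python3 -c "
from h import *
hang()"
python3 -m creep '[{"hand":2.55,"delta_pos":[0,0,0],"dr":[0,0,0]},{"hand":2.55,"delta_pos":[0,0,0],"dr":[0,0,0]},{"hand":2.55,"delta_pos":[0,0,0],"dr":[0,0,0]},{"hand":2.55,"delta_pos":[0,0,0],"dr":[0,0,0]},{"hand":2.55,"delta_pos":[0,0,0],"dr":[0,0,0]},{"hand":2.55,"delta_pos":[0,0,0],"dr":[0,0,0]},{"hand":2.55,"delta_pos":[0,0,0],"dr":[0,0,0]},{"hand":2.55,"delta_pos":[0,0,0],"dr":[0,0,0]}]' | tail -2
python3 -c "
from h import *
hang()"
```

```text
100 86 x med -1.9 y [-10.2   6.5]
120 80 x med -2.7 y [-10.3   6.9]
140 74 x med -3.9 y [-10.5   6.1]
160 234 x med 6.5 y [-40.3  36. ]
180 186 x med 5.8 y [-40.6  36.5]
200 224 x med 4.7 y [-40.4  35.5]
220 206 x med 3.6 y [-40.3  36. ]
240 154 x med 2.9 y [-40.   36.9]
lowest W [ 79.7  86.   92.   98.  104.1] tool z max 244.0 g 12.139158546924591 0.2958427115840576
width: 0.297
grip_force: 10.1
100 72 x med -1.0 y [-10.2   6.7]
120 85 x med -1.4 y [-10.3   6.5]
140 75 x med -2.2 y [-10.3   6.7]
160 220 x med 8.5 y [-40.3  36.8]
180 172 x med 8.1 y [-40.3  36.5]
200 225 x med 7.5 y [-40.4  36. ]
220 199 x med 6.9 y [-40.5  36.9]
240 148 x med 6.3 y [-40.3  36.4]
lowest W [ 79.3  86.3  92.5  98.6 104.5] tool z max 244.1 g 10.091739445924759 0.30786599189419245
```

It hangs within 2° of straight, with the edge 244 mm below the TCP. Next I'll clamp it and raise it.

```bash

python3 -m creep '[{"hand":2.4,"delta_pos":[0,0,0],"dr":[0,0,0]},{"hand":2.2,"delta_pos":[0,0,0],"dr":[0,0,0]},{"hand":2.0,"delta_pos":[0,0,0],"dr":[0,0,0]},{"hand":2.0,"delta_pos":[0,0,0],"dr":[0,0,0]},{"hand":2.0,"delta_pos":[0,0,-1],"dr":[0,0,0]},{"hand":2.0,"delta_pos":[0,0,-2],"dr":[0,0,0]},{"hand":2.0,"delta_pos":[0,0,-3],"dr":[0,0,0]},{"hand":2.0,"delta_pos":[0,0,-4],"dr":[0,0,0]},{"hand":2.0,"delta_pos":[0,0,-4],"dr":[0,0,0]}]'
python3 -c "
from h import *
hang();go((466,191.5,367),75.6)"
```

```text
t: 9.55
position: [479.7, -289.2, 368.3]
eef_rot: [-3.141, 0.004, 3.024]
ft_force: [-0.1, -0.8, -2.8]
width: 0.274
grip_force: 59.1
100 101 x med -1.4 y [-10.4   5.8]
120 94 x med -2.2 y [-10.7   6.4]
140 84 x med -3.1 y [-10.5   6.2]
160 252 x med 7.6 y [-40.4  36.2]
180 221 x med 7.0 y [-41.1  35.8]
200 253 x med 6.2 y [-40.8  36. ]
220 237 x med 5.5 y [-40.8  35.9]
240 162 x med 4.9 y [-40.6  36.4]
lowest W [120.6 127.7 132.9 138.7 143.4] tool z max 243.3 g 59.14333999156952 0.27175151890871974
go [array([ 6.980e+00,  4.756e+01, -4.000e-02]), array([-0.02,  0.15,  7.67])] pos [ 479.5 -289.   367. ] rpy [-1.7997e+02  1.5000e-01  1.7327e+02] F [-0.2 -0.1 -3.6] w 0.272 g 59.1 t 9.6
```

```bash

python3 -m creep '[{"hand":2.0,"delta_pos":[0.1,0.7,0],"dr":[0,0,0.3]},{"hand":2.0,"delta_pos":[0.3,2,0],"dr":[0,0,0.5]},{"hand":2.0,"delta_pos":[0.6,4,0],"dr":[0,0,1]},{"hand":2.0,"delta_pos":[0.9,6.5,0],"dr":[0,0,1.5]},{"hand":2.0,"delta_pos":[1.3,9,0],"dr":[0,0,2]},{"hand":2.0,"delta_pos":[1.7,11.5,0],"dr":[0,0,2.5]},{"hand":2.0,"delta_pos":[2.1,14,0],"dr":[0,0,3]},{"hand":2.0,"delta_pos":[2.5,16.5,0],"dr":[0,0,3.5]},{"hand":2.0,"delta_pos":[2.9,19,0],"dr":[0,0,4]},{"hand":2.0,"delta_pos":[3.2,21,0],"dr":[0,0,4.5]},{"hand":2.0,"delta_pos":[3.4,22.5,0],"dr":[0,0,5]},{"hand":2.0,"delta_pos":[3.5,23,0],"dr":[0,0,5]}]' | tail -2
python3 -c "
from h import *
go((466,191.5,367),75.6)"
```

```text
width: 0.274
grip_force: 59.2
go [array([ 5.37, 23.85, -0.2 ]), array([ 0.01, -0.06,  2.85])] pos [470.9 -52.9 364.9] rpy [ 1.7998e+02 -6.0000e-02  1.6845e+02] F [-0.1 -0.5 -2.2] w 0.274 g 59.2 t 10.6
```

```bash

python3 -m creep '[{"hand":2.0,"delta_pos":[0.2,1,0],"dr":[0,0,0.3]},{"hand":2.0,"delta_pos":[0.6,2.5,0],"dr":[0,0,0.5]},{"hand":2.0,"delta_pos":[1.1,5,0],"dr":[0,0,0.8]},{"hand":2.0,"delta_pos":[1.7,7.5,0],"dr":[0,0,1]},{"hand":2.0,"delta_pos":[2.3,10,0],"dr":[0,0,1.3]},{"hand":2.0,"delta_pos":[2.9,12.5,0],"dr":[0,0,1.6]},{"hand":2.0,"delta_pos":[3.5,15,0],"dr":[0,0,2]},{"hand":2.0,"delta_pos":[4.1,17.5,0],"dr":[0,0,2.3]},{"hand":2.0,"delta_pos":[4.7,20,0],"dr":[0,0,2.6]},{"hand":2.0,"delta_pos":[5.2,22.3,0],"dr":[0,0,2.7]},{"hand":2.0,"delta_pos":[5.5,23.7,0],"dr":[0,0,2.7]},{"hand":2.0,"delta_pos":[5.6,24.1,0],"dr":[0,0,2.7]}]' | tail -2
python3 -m creep '[{"hand":2.0,"delta_pos":[0,0,0],"dr":[0,0,0]},{"hand":2.0,"delta_pos":[0,0,0],"dr":[0,0,0]},{"hand":2.0,"delta_pos":[0,0,0],"dr":[0,0,0]},{"hand":2.0,"delta_pos":[0,0,0],"dr":[0,0,0]}]' | tail -2
python3 - <<'E'
from h import *
p=hang();go((466,191.5,367),75.6)
save(p,"s4.png",(20,290,150,450),2)
E
```

```text
width: 0.273
grip_force: 59.2
width: 0.27
grip_force: 59.2
100 67 x med -0.3 y [-11.8   5.5]
120 60 x med -1.4 y [-12.2   4.4]
140 55 x med -1.7 y [-11.6   4.9]
160 128 x med 7.4 y [-42.   35.5]
180 114 x med 7.5 y [-41.7  36.7]
200 134 x med 7.0 y [-42.1  34.2]
220 132 x med 6.3 y [-42.4  35.4]
240 104 x med 5.6 y [-40.8  37.1]
lowest W [118.4 128.9 138.2 147.5 156.4] tool z max 244.9 g 59.209678173065186 0.27067110387697585
go [array([ 0.01,  0.15, -0.14]), array([ 0.01,  0.01, -0.14])] pos [465.7 190.1 365.6] rpy [1.7999e+02 1.0000e-02 1.6546e+02] F [-0.   0.  -2.2] w 0.271 g 59.2 t 11.98
```

View pics/s4.png

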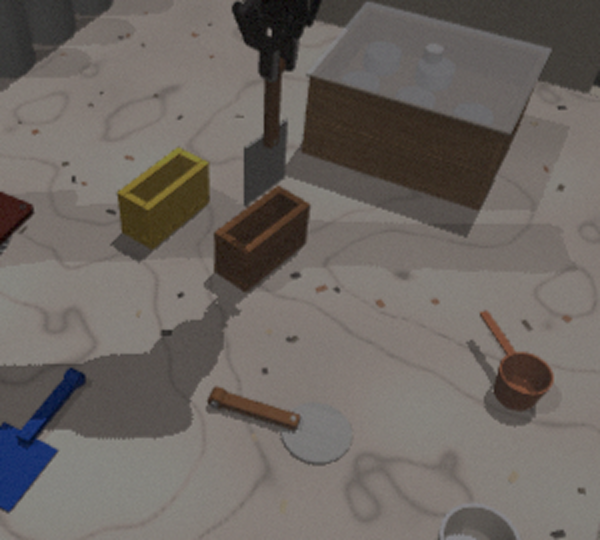

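The blade hangs over the oak stand. I'll lower it in.

```bash

python3 -m creep '[{"hand":2.0,"delta_pos":[0,0.2,0.5],"dr":[0,0,0]},{"hand":2.0,"delta_pos":[0,0.2,1.5],"dr":[0,0,0]},{"hand":2.0,"delta_pos":[0,0.2,2.5],"dr":[0,0,0]},{"hand":2.0,"delta_pos":[0,0.2,3.5],"dr":[0,0,0]},{"hand":2.0,"delta_pos":[0,0.2,4.5],"dr":[0,0,0]},{"hand":2.0,"delta_pos":[0,0.2,5.5],"dr":[0,0,0]},{"hand":2.0,"delta_pos":[0,0.2,5.5],"dr":[0,0,0]}]'
python3 -c "
from h import *
go((466,191.5,256),75.6)"
```

```text
t: 12.57
position: [465.1, 192.8, 307.7]
eef_rot: [-3.139, -0.002, 2.89]
ft_force: [-1.1, -0.7, -3.1]
width: 0.277
grip_force: 59.2
go [array([-0.13, -0.09,  5.17]), array([-0.16, -0.14, -0.03])] pos [465.1 192.8 307.7] rpy [-1.7984e+02 -1.4000e-01  1.6557e+02] F [-1.1 -0.7 -3.1] w 0.277 g 59.2 t 12.57
```

```bash

python3 -m creep '[{"hand":2.0,"delta_pos":[0,0,0.8],"dr":[0,0,0]},{"hand":2.0,"delta_pos":[0,0,1.6],"dr":[0,0,0]},{"hand":2.0,"delta_pos":[0,0,2.4],"dr":[0,0,0]},{"hand":2.0,"delta_pos":[0,0,3.2],"dr":[0,0,0]},{"hand":2.0,"delta_pos":[0,0,4],"dr":[0,0,0]},{"hand":2.0,"delta_pos":[0,0,4.5],"dr":[0,0,0]},{"hand":2.0,"delta_pos":[0,0,4.7],"dr":[0,0,0]},{"hand":2.0,"delta_pos":[0,0,4.7],"dr":[0,0,0]}]'
python3 -c "
from h import *
go((466,191.5,256),75.6)"
```

```text
t: 13.23
position: [465.8, 193.1, 262.9]
eef_rot: [-3.141, -0.001, 2.89]
ft_force: [0.3, -0.6, -1.9]
width: 0.273
grip_force: 59.2
go [array([-0.06, -0.15,  0.69]), array([-0.04, -0.03, -0.04])] pos [465.8 193.1 262.9] rpy [-1.7996e+02 -3.0000e-02  1.6556e+02] F [ 0.3 -0.6 -1.9] w 0.273 g 59.2 t 13.23
```

No contact yet and about 7 mm to go. I'll take small steps until the floor is felt.

```bash

python3 -m creep '[{"hand":2.0,"delta_pos":[0,0,0.2],"dr":[0,0,0]},{"hand":2.0,"delta_pos":[0,0,0.4],"dr":[0,0,0]},{"hand":2.0,"delta_pos":[0,0,0.4],"dr":[0,0,0]}]'
```

```text
t: 13.48
position: [466.0, 193.2, 259.3]
eef_rot: [3.142, 0.0, 2.89]
ft_force: [0.7, 0.7, -2.8]
width: 0.276
grip_force: 59.2
```

```bash

python3 -m creep '[{"hand":2.0,"delta_pos":[0,0,0.1],"dr":[0,0,0]},{"hand":2.0,"delta_pos":[0,0,0.2],"dr":[0,0,0]},{"hand":2.0,"delta_pos":[0,0,0.2],"dr":[0,0,0]}]'
```

```text
t: 13.73
position: [467.0, 193.3, 259.0]
eef_rot: [3.14, 0.002, 2.889]
ft_force: [-0.5, -1.6, 7.1]
width: 0.274
grip_force: 60.0
```

Floor contact shows as the vertical force going from about -2.5 to +7 N. I'll release.

```bash

python3 -m creep '[{"hand":2.4,"delta_pos":[0,0,0],"dr":[0,0,0]},{"hand":2.6,"delta_pos":[0,0,0],"dr":[0,0,0]},{"hand":3,"delta_pos":[0,0,0],"dr":[0,0,0]},{"hand":4,"delta_pos":[0,0,0],"dr":[0,0,0]},{"hand":6,"delta_pos":[0,0,0],"dr":[0,0,0]},{"hand":6,"delta_pos":[0,0,0],"dr":[0,0,0]},{"hand":6,"delta_pos":[0,0,0],"dr":[0,0,0]},{"hand":6,"delta_pos":[0,0,0],"dr":[0,0,0]},{"hand":6,"delta_pos":[0,0,0],"dr":[0,0,0]},{"hand":6,"delta_pos":[0,0,0],"dr":[0,0,0]}]'
python3 - <<'E'
from h import *
p=get_image("scene");save(p,"s5.png",(20,290,150,450),2)
E
```

```text
t: 14.57
position: [466.0, 193.2, 257.4]
eef_rot: [-3.142, -0.0, 2.89]
ft_force: [0.8, 0.3, -0.1]
width: 0.704
grip_force: 0.0
```

View pics/s5.png

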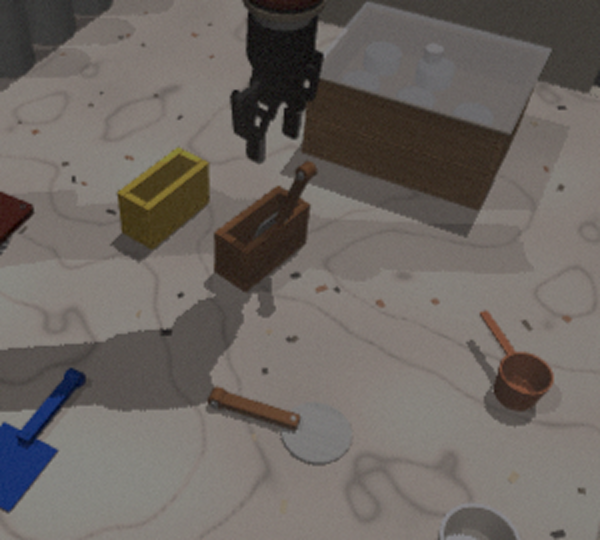

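The peel stands in the slot, leaning on the rim, and the fingers are clear. I'll back off upward and check.

```bash

python3 -m creep '[{"hand":6,"delta_pos":[0,0,-1],"dr":[0,0,0]},{"hand":6,"delta_pos":[0,0,-3],"dr":[0,0,0]},{"hand":6,"delta_pos":[0,0,-6],"dr":[0,0,0]},{"hand":6,"delta_pos":[0,0,-9],"dr":[0,0,0]},{"hand":6,"delta_pos":[0,0,-12],"dr":[0,0,0]},{"hand":6,"delta_pos":[0,0,-12],"dr":[0,0,0]},{"hand":6,"delta_pos":[0,0,-12],"dr":[0,0,0]},{"hand":6,"delta_pos":[0,0,-12],"dr":[0,0,0]},{"hand":6,"delta_pos":[0,0,-12],"dr":[0,0,0]},{"hand":6,"delta_pos":[0,0,-12],"dr":[0,0,0]}]'
python3 - <<'E'
from h import *
p=get_image("scene");save(p,"s6.png",(20,290,150,450),2)
for d in pinpoint("peel_pin",p)[:3]: print(np.round(d["pixel"],1),round(d["score"],2),np.round(world(p,d["pixel"]),1))
E
```

```text
t: 15.45
position: [465.6, 193.0, 376.4]
eef_rot: [-3.14, -0.001, 2.89]
ft_force: [0.0, -0.5, 0.3]
width: 0.703
grip_force: 0.0
[208.2 186.7] 0.88 [ 358.8 -125.4   19.8]
[106.4 304.5] 0.71 [524.8 171.1 187.7]
```

View pics/s6.png

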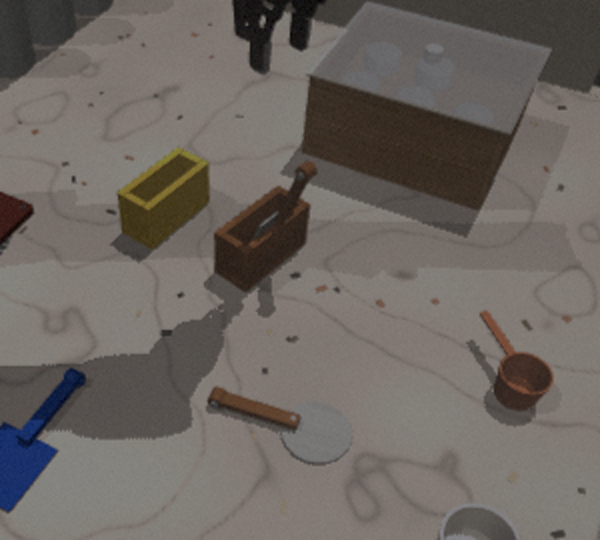

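The peel is steady in the slot with its pin at about (525, 171, 180), which fits standing on the floor at a lean of about 25°. The bystanders haven't moved, so I'm handing in.

```bash
python3 -c "
from rig import robot
print(robot.sign_off())"
```

```text
the job is handed in; nothing more can be done
None
```

The square-bladed peel was lifted by its pin, hung straight, clamped again, and now stands blade-down on the slot floor of the oak stand, leaning on the rim; I saw no movement of the round-bladed peel or the look-alikes, and handed the job in at about 15.5 s.

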